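Put measured workpieces back into their sample trays

TASK

The five loose steel workpieces on the granite have been measured: put each one into the green tray whose screwed-down master sample is the same kind of part. Set them on the open tray floor in front of the sample's white block, side by side and not leaning on a rim or on each other: rings flat, spindles on a flat of their square body, the flanged bush standing on its flange with the hub up. Leave the calibration ball on its stand and the dark V-block where they are.

Things in the scene. Friction and masses are not known exactly. Their poses are not given: they have to be found in the camera images.
- ring1: a turned steel spacer ring, outer diameter 44, bore 26, 26 high, lying flat; about 0.2 kg (sizes in mm). Origin at its centre (13 above its underside), z axis along the bore. Its twin is alike and either may take either place in the tray.
- ring2: a turned steel spacer ring, outer diameter 44, bore 26, 26 high, lying flat; about 0.2 kg (sizes in mm). Origin at its centre (13 above its underside), z axis along the bore. Its twin is alike and either may take either place in the tray.
- spindle1: a steel spindle lying on the table, 90 long along its x axis: a square body 24 x 24 x 50 in the middle with a round journal of diameter 16, 20 long, at each end; about 0.29 kg (sizes in mm). Origin at its centre (12 above its underside). Rests on a flat of the square body with any heading. Its twin is alike
- spindle2: a steel spindle lying on the table, 90 long along its x axis: a square body 24 x 24 x 50 in the middle with a round journal of diameter 16, 20 long, at each end; about 0.29 kg (sizes in mm). Origin at its centre (12 above its underside). Rests on a flat of the square body with any heading. Its twin is alike
- flange: a turned steel flanged bush standing on its flange: flange diameter 52, 10 thick, with a round hub of diameter 28 rising from it to 38 above the underside, a dark bore in its top; about 0.26 kg (sizes in mm). Origin at the centre of its underside, z axis up through the hub
- tray_ring: green tray (sizes in mm) fixed to the table, 180 (x) x 150 (y), walls 4 thick, rim 12 and floor 5 above table; like the others but for its sample: a ring (top 39 above table), screwed on a white block (44 x 110, top 13 above table) centred at tray x = +62. Open floor: tray x -86 to +40, y -71 to +71. Origin under its middle at table height; turned up to 12 degrees
- tray_spindle: green tray (sizes in mm) fixed to the table, 180 (x) x 150 (y), walls 4 thick, rim 12 and floor 5 above table; like the others but for its sample: a spindle lying along y (top 37 above table), screwed on a white block (44 x 110, top 13 above table) centred at tray x = +62. Open floor: tray x -86 to +40, y -71 to +71. Origin under its middle at table height; turned up to 12 degrees
- tray_flange: green tray (sizes in mm) fixed to the table, 180 (x) x 150 (y), walls 4 thick, rim 12 and floor 5 above table; like the others but for its sample: a flanged bush (top 51 above table), screwed on a white block (44 x 110, top 13 above table) centred at tray x = +62. Open floor: tray x -86 to +40, y -71 to +71. Origin under its middle at table height; turned up to 12 degrees
- cal_sphere: bystander, not to be moved: loose probe calibration ball, white, diameter 25 mm, on a thin stem and a dark round foot of diameter 40 mm, 61 mm high in all. Origin under the foot's centre. It stands among the parts
- vblock: bystander, not to be moved: loose dark steel V-block, 50 (x) x 40 (y) x 34 mm high, V groove along its x on top. Origin at the centre of its underside. It stands among the parts
There are look-alikes about, which are no part of the job. What is shaped like the spindle2 but blue is not meant.

How it is judged:
At the end, for the whole second after the job is handed in: Each part is in its own kind's tray: centre over the open floor (tray x -80 to +35 mm, y within 65 mm), resting on the tray floor (height within 3 mm), level within 0.09 rad (bush hub up, rings either way up), all released and at rest (x of ring1 in the frame of tray_ring between -0.08 and 0.035 m and y of ring1 in the frame of tray_ring between -0.065 and 0.065 m and z of ring1 in the frame of tray_ring between 0.015 and 0.021 m and (angle between ring1's own z axis and vertical below 0.09 rad or angle between ring1's own z axis and vertical above 3.05 rad) and linear speed of each of ring1, ring2, spindle1, spindle2, flange below 0.02 m/s and x of ring2 in the frame of tray_ring between -0.08 and 0.035 m and y of ring2 in the frame of tray_ring between -0.065 and 0.065 m and z of ring2 in the frame of tray_ring between 0.015 and 0.021 m and (angle between ring2's own z axis and vertical below 0.09 rad or angle between ring2's own z axis and vertical above 3.05 rad) and x of spindle1 in the frame of tray_spindle between -0.08 and 0.035 m and y of spindle1 in the frame of tray_spindle between -0.065 and 0.065 m and z of spindle1 in the frame of tray_spindle between 0.014 and 0.02 m and angle between spindle1's own x axis and vertical between 1.48 and 1.66 rad and x of spindle2 in the frame of tray_spindle between -0.08 and 0.035 m and y of spindle2 in the frame of tray_spindle between -0.065 and 0.065 m and z of spindle2 in the frame of tray_spindle between 0.014 and 0.02 m and angle between spindle2's own x axis and vertical between 1.48 and 1.66 rad and x of flange in the frame of tray_flange between -0.08 and 0.035 m and y of flange in the frame of tray_flange between -0.065 and 0.065 m and z of flange in the frame of tray_flange between 0.002 and 0.008 m and angle between flange's own z axis and vertical below 0.09 rad); the robot touches nothing.
It fails at once if the calibration ball is pushed more than 20 mm or tipped over (distance of cal_sphere from where it was at the start of the episode above 0.02 m or angle between cal_sphere's own z axis and vertical above 0.4 rad).
It fails at once if the V-block is pushed more than 20 mm or tipped over (distance of vblock from where it was at the start of the episode above 0.02 m or angle between vblock's own z axis and vertical above 0.4 rad).
It also fails if it takes over 125 s, if anything falls off the work surface, if the arm or the gripper's body presses on something with over 40 N, if the wrist force passes 120 N, or if a joint passes its speed limit or range.

ROBOT

A 6-joint arm with a two-finger parallel gripper is mounted at the origin on the work surface. World frame = base frame: x ahead of the robot, y to its left, z up, the work surface at z = 0. Lengths are in m, angles in rad, forces in N, time in s.
With the tool pointing down it reaches from about 0.325 to 0.775 m from the base axis. Payload 5.5 kg.
Tool frame: the origin (TCP) lies midway between the tips of the shut fingers; the grasp point (between the pads) lies 19 mm behind it; z points along the fingers, y is the line along which they close (so a half turn about z gives the same grasp; the last joint's range is limited). The gripper opens to 85 mm and grips with 20 to 120 N. Pads are 22 mm wide; open, the fingers measure 114 mm over their backs; the gripper's body (76 mm by 85 mm) begins 54 mm behind the grasp point. The pads swing forward as they close: fully open they stand 13 mm farther back than shut.
Start: joints at [1.091, 0.091, 1.231, -0, 1.82, -0.057], TCP at [0.246, 0.547, 0.231] pointing down, gripper open.
Joint ranges: [-2.87, 2.87], [-0.86, 2.18], [0.17, 2.46], [-1.51, 4.65], [0.06, 2.69], [-2.65, 2.65]. Speed limits (rad/s): [2.57, 2.57, 3.01, 3.14, 3.14, 3.14].

INTERFACE

Orientations are given as a unit quaternion [w, x, y, z].
In Python, from workcell import * gives the robot as it stands. The module is installed in compiled form; this text tells all that it offers.
- The arm moves only by the shell command python3 -m jog 'ROWS' [FORCE]. ROWS is a JSON object of lists of equal length, an entry for each row: "translation": the shift along the tool's x, y, z in m, a list of three; "spin": the turn about the tool's z in degrees; "jaw": the closure, from 0 (fully open) to 1 (shut). A call has 1 to 20 rows; each row shifts and turns the commanded pose from where the row before left it, along the tool's axes as they then stand; what a row does not reach is not made up. A row lasts 1/8 s, in which the tool goes at most 62.5 mm and 10.7 degrees, less where a joint would pass 70% of its speed; a pose out of reach is approached as far as the arm can. A call is refused whole if a number of a shift passes 0.0625 or a number of a turn 10.7, either way. A call with a gripper value outside its range is refused whole. The fingers move at their own pace and stop on an object; FORCE is the grip in N (left out, the last holds). Time passes only in rows, so rows that do not move let the fingers close. It gives the time, the measured TCP pose, the force, the opening and the grip force at its end, in the units of the state.
- sense(): the state, without advancing time (a new reading comes with each control period).
- camera(name): name is "scene" or "top"; returns the picture (420x560x3 uint8, red, green, blue); there is no depth.
- camera_params(name): a dict with "fovy" (degrees; the focal length in pixels is half the picture's height over the tangent of half this angle, whatever the lens; pixels are square), "cx", "cy" (the principal point, pixels), "view" (4x4, takes a point from world to camera coordinates). Camera axes: x right, y down, z forward; pixel columns grow to the right and rows downward; lengths in m; the calibration is good to about 2 mm. A picture is of the moment at which its call begins. camera_params takes no time and is no camera call.
- close_job(): hands the job in; it is judged then, once.
The state is a dict: "time_s": time; "joints": joint angles; "joint_vel": joint speeds; "tau": joint torques, N m; "ee_pos": TCP position; "tool_rot": TCP orientation; "force": force on the tool from outside, world axes, zero at the start; "ft_torque": the same for the moment, N m; "gripper_width": finger opening in m; "grip_force": force on a finger pad.
Only numpy, scipy, OpenCV 4.12 (cv2) and the standard library are available. Lean on these libraries where they do the work, as an engineer would, in place of code of your own. Each camera call takes 0.05 s, during which the arm holds its last target. There are 200 camera calls.

## Working session

There is one attempt and no reset: what is moved stays moved. The work goes in short steps, Python scripts to look and compute and a shell command to move; the robot and the scene stay as the last step left them, time stands still between calls to the robot, and variables do not carry over. Pictures are saved under pics/ and viewed, at most 14 in all, crops included, and the job is handed in when it is done.

```bash
mkdir -p pics; python3 - <<'E'
from workcell import *
import cv2
for n in("top","scene"):
    im=camera(n); cv2.imwrite(f"pics/{n}0.png",im[:,:,::-1])
    p=camera_params(n); print(n,p)
s=sense(); print(s)
E
```

```text
top {'fovy': 42.228262923629146, 'cx': 271.564209295407, 'cy': 211.47532034734843, 'view': array([[ 0.00463379, -0.99998736, -0.00195389,  0.00793026],
       [-0.99800931, -0.00450171, -0.06290584,  0.45469934],
       [ 0.06289625,  0.0022415 , -0.99801755,  1.34990345],
       [ 0.        ,  0.        ,  0.        ,  1.        ]])}
scene {'fovy': 52.5573610217063, 'cx': 278.68125597021174, 'cy': 211.58862028680568, 'view': array([[-0.79768263,  0.60278321,  0.01883687,  0.34316217],
       [ 0.45598433,  0.623272  , -0.63530331, -0.17679089],
       [-0.39469066, -0.4981811 , -0.77203295,  1.14398876],
       [ 0.        ,  0.        ,  0.        ,  1.        ]])}
{'time_s': 0.1, 'joints': array([ 1.09129087e+00,  9.17990676e-02,  1.23175717e+00,  2.57465647e-06,
        1.81979441e+00, -5.66877405e-02]), 'joint_vel': array([-0.00121336, -0.00299679, -0.00045292, -0.0008172 ,  0.00058993,
        0.00057804]), 'tau': array([ 2.26183452e-03, -4.60213387e+01, -4.19217646e+01, -6.94208279e-05,
        1.06268536e-02, -2.65766306e-05]), 'ee_pos': array([0.24607901, 0.54694498, 0.23025934]), 'tool_rot': array([-2.34046980e-04,  2.09837211e-01,  9.77735942e-01, -8.47267393e-04]), 'force': array([ 0.79761223,  0.35087427, -1.1250965 ]), 'ft_torque': array([ 0.00357354,  0.00640856, -0.0028558 ]), 'grip_force': 0.0, 'gripper_width': 0.08547976839811036}
```

View pics/top0.png

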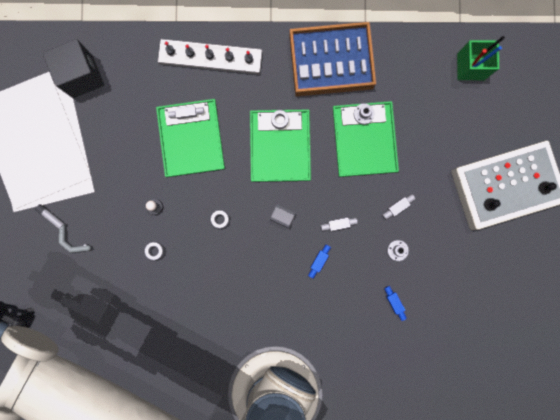

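View pics/scene0.png

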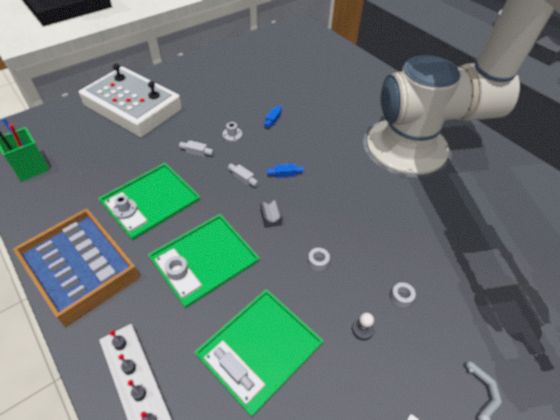

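The top view shows these things (pixels are approximate):
- **Trays:** spindle (190,138), ring (280,146), flange (366,139).
- **Rings:** (220,219) and (154,251).
- **Steel spindles:** (339,225) and (400,207). The blue look-alikes at (319,261) and (395,303) are not meant.
- **Flanged bush:** (398,250).
- **Bystanders:** V-block (283,216) and ball (153,207).

The two grey spindles fit the description because they are steel-coloured. I'll confirm this in a crop and measure with both cameras.

```bash
cat > h.py <<'E'
from workcell import *
import cv2, numpy as np
def ray(n,uv,z):
    p=camera_params(n);V=np.array(p["view"]);f=210/np.tan(np.radians(p["fovy"]/2))
    R=V[:3,:3];c=-R.T@V[:3,3];d=R.T@np.array([(uv[0]-p["cx"])/f,(uv[1]-p["cy"])/f,1])
    return (c+d*(z-c[2])/d[2])[:2]
def pix(n,X):
    p=camera_params(n);V=np.array(p["view"]);f=210/np.tan(np.radians(p["fovy"]/2))
    q=V[:3,:3]@X+V[:3,3];return f*q[:2]/q[2]+[p["cx"],p["cy"]]
def steel(im):
    h=cv2.cvtColor(im,cv2.COLOR_RGB2HSV)
    return ((h[...,2]>95)&(h[...,1]<70)).astype(np.uint8)
def axes():
    w,x,y,z=sense()["tool_rot"]
    return np.array([1-2*(y*y+z*z),2*(x*y+w*z)]),np.array([2*(x*y-w*z),1-2*(x*x+z*z)])
def go(xy,yaw=None):
    """xy target; yaw: world direction (deg) for the jaw (tool y). Prints spin, then shift after spin, in tool axes."""
    s=sense();tx,ty=axes();cur=np.degrees(np.arctan2(ty[1],ty[0]));sp=0
    if yaw is not None: sp=-((yaw-cur+90)%180-90)
    t=np.radians(cur-sp);ty=np.array([np.cos(t),np.sin(t)]);tx=np.array([-ty[1],ty[0]])
    d=np.array(xy)-s["ee_pos"][:2]
    print("jaw yaw %.1f j6 %.2f spin %.1f shift x %.1f y %.1f mm"%(cur,s["joints"][5],sp,1e3*d@tx,1e3*d@ty),"z %.1f"%(1e3*s["ee_pos"][2]),"t",s["time_s"])
E
python3 - <<'E'
from h import *
P={"ringA":((220,219),.013),"ringB":((154,251),.013),"spA":((339,225),.012),"spB":((400,207),.012),"flange":((398,250),.005),"vblock":((283,216),.017),"blue1":((319,261),.012)}
ims={n:cv2.cvtColor(cv2.imread(f"pics/{n}0.png"),cv2.COLOR_BGR2RGB) for n in("top","scene")}
for k,(uv,z) in P.items():
    X=ray("top",uv,z)
    for n in ims:
        u=pix(n,np.r_[X,z]) if n=="scene" else np.array(uv)
        m=steel(ims[n]) ; l,lab,st,ce=cv2.connectedComponentsWithStats(m)
        r=np.zeros_like(m);cv2.circle(r,tuple(int(round(a)) for a in u),14 if n=="top" else 16,1,-1)
        ids=[i for i in range(1,l) if (r&(lab==i)).any() and st[i,4]<1500]
        if not ids: print(k,n,"none",u.round(1),X.round(3));continue
        pts=cv2.findNonZero(np.isin(lab,ids).astype(np.uint8)); rc=cv2.minAreaRect(pts)
        box=[ray(n,p,z) for p in cv2.boxPoints(rc)]
        c=ray(n,rc[0],z); e=[box[1]-box[0],box[2]-box[1]];L=max(e,key=np.linalg.norm)
        print(k,n,"px",np.round(rc[0],1),"xy",c.round(4),"ang %.1f"%(np.degrees(np.arctan2(L[1],L[0]))%180),"size",[round(1e3*np.linalg.norm(a)) for a in e])
h=cv2.cvtColor(ims["top"],cv2.COLOR_RGB2HSV);g=cv2.inRange(h,(45,150,80),(75,255,255))
for c in cv2.findContours(g,0,2)[0]:
    if cv2.contourArea(c)<1000: continue
    rc=cv2.minAreaRect(c);box=[ray("top",p,.01) for p in cv2.boxPoints(rc)];e=[box[1]-box[0],box[2]-box[1]];L=max(e,key=np.linalg.norm)
    L=L*np.sign(L[0]); print("tray",np.round(rc[0]),ray("top",rc[0],.01).round(4),"ang %.1f"%np.degrees(np.arctan2(L[1],L[0])),[round(1e3*np.linalg.norm(a)) for a in e])
print("ball",ray("top",(153,207),.04))
a=cv2.resize(ims["top"][180:320,130:430],None,fx=2.6,fy=2.6,interpolation=2);cv2.imwrite("pics/crop.png",a[:,:,::-1])
E
```

```text
ringA top none [220 219] [0.435 0.139]
ringA scene none [316.9 259.3] [0.435 0.139]
ringB top none [154 251] [0.354 0.304]
ringB scene none [401.6 295.2] [0.354 0.304]
spA top none [339 225] [ 0.422 -0.159]
spA scene none [242.6 174.5] [ 0.422 -0.159]
spB top none [400 207] [ 0.468 -0.313]
spB scene none [194.8 147.7] [ 0.468 -0.313]
flange top none [398 250] [ 0.36  -0.308]
flange scene none [230.9 134.8] [ 0.36  -0.308]
vblock top none [283 216] [ 0.443 -0.019]
vblock scene none [269.3 212.9] [ 0.443 -0.019]
blue1 top none [319 261] [ 0.331 -0.109]
blue1 scene none [284.  170.9] [ 0.331 -0.109]
tray [365. 139.] [ 0.6403 -0.2263] ang 4.2 [148, 176]
ball [0.46276972 0.3020931 ]
```

View pics/crop.png

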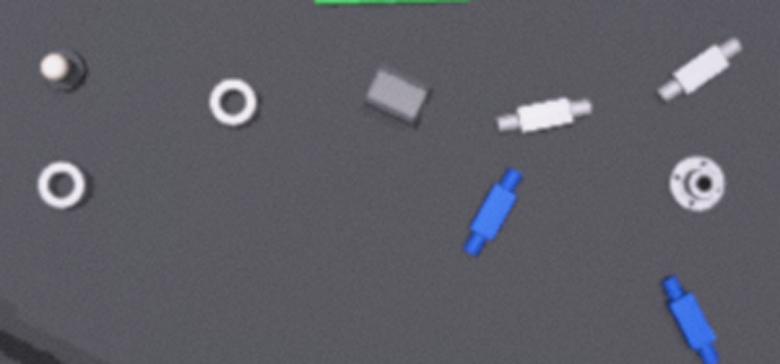

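The crop confirms two grey spindles at crop (545,115) and (700,70), two blue look-alikes, two rings and the bush, with the ball and V-block as expected. The steel threshold caught the table, so I'll raise it.

```bash
sed -i 's/>95/>135/' h.py
python3 - <<'E'
from h import *
P={"ringA":((220,219),.013),"ringB":((154,251),.013),"spA":((339,225),.012),"spB":((400,207),.012),"flange":((398,250),.005)}
ims={n:cv2.cvtColor(cv2.imread(f"pics/{n}0.png"),cv2.COLOR_BGR2RGB) for n in("top","scene")}
for k,(uv,z) in P.items():
    X=ray("top",uv,z)
    for n in ims:
        u=pix(n,np.r_[X,z]) if n=="scene" else np.array(uv)
        m=steel(ims[n]) ; l,lab,st,ce=cv2.connectedComponentsWithStats(m)
        r=np.zeros_like(m);cv2.circle(r,tuple(int(round(a)) for a in u),12 if n=="top" else 14,1,-1)
        ids=[i for i in range(1,l) if ((r>0)&(lab==i)).any() and st[i,4]<1500]
        if not ids: print(k,n,"none");continue
        pts=cv2.findNonZero(np.isin(lab,ids).astype(np.uint8)); rc=cv2.minAreaRect(pts)
        box=[ray(n,p,z) for p in cv2.boxPoints(rc)]
        c=ray(n,rc[0],z); e=[box[1]-box[0],box[2]-box[1]];L=max(e,key=np.linalg.norm)
        print(k,n,"px",np.round(rc[0],1),"xy",c.round(4),"ang %.1f"%(np.degrees(np.arctan2(L[1],L[0]))%180),"size",[round(1e3*np.linalg.norm(a)) for a in e])
h=cv2.cvtColor(ims["top"],cv2.COLOR_RGB2HSV);g=cv2.inRange(h,(40,120,60),(80,255,255))
for c in cv2.findContours(g,0,2)[0]:
    c=cv2.convexHull(c)
    if cv2.contourArea(c)<900: continue
    rc=cv2.minAreaRect(c);box=[ray("top",p,.01) for p in cv2.boxPoints(rc)];e=[box[1]-box[0],box[2]-box[1]];L=max(e,key=np.linalg.norm)
    L=L*np.sign(L[0]); print("tray",np.round(rc[0]),ray("top",rc[0],.01).round(4),"ang %.1f"%np.degrees(np.arctan2(L[1],L[0])),[round(1e3*np.linalg.norm(a)) for a in e])
go((.435,.139));go((.422,-.159))
E
```

```text
ringA top px [219.  218.5] xy [0.4365 0.1418] ang 90.3 size [45, 43]
ringA scene px [318.5 256.5] xy [0.4279 0.1359] ang 48.6 size [45, 48]
ringB top px [153.  250.5] xy [0.3556 0.3061] ang 90.3 size [45, 42]
ringB scene px [404.  292.5] xy [0.3461 0.3022] ang 41.4 size [45, 48]
spA top px [339.  223.6] xy [ 0.4251 -0.1594] ang 101.6 size [92, 27]
spA scene px [243.1 172.1] xy [ 0.4159 -0.1654] ang 101.4 size [32, 96]
spB top px [399.1 206.3] xy [ 0.4692 -0.3104] ang 125.1 size [92, 27]
spB scene px [195.7 145.5] xy [ 0.4614 -0.3187] ang 124.9 size [36, 96]
flange top px [397.5 250. ] xy [ 0.3597 -0.3069] ang 90.3 size [53, 50]
flange scene px [232.7 131.6] xy [ 0.3485 -0.3163] ang 39.4 size [76, 60]
tray [280. 145.] [ 0.6234 -0.0104] ang 1.1 [151, 181]
tray [365. 139.] [ 0.6408 -0.2266] ang 4.3 [152, 182]
tray [190. 138.] [0.6416 0.2182] ang 8.4 [152, 182]
tray [478.  60.] [ 0.8471 -0.5166] ang -89.8 [103, 102]
jaw yaw 65.8 j6 -0.06 spin 0.0 shift x -339.7 y -294.5 mm z 230.3 t 0.1
jaw yaw 65.8 j6 -0.06 spin 0.0 shift x -450.1 y -571.6 mm z 230.3 t 0.1
```

Top-view positions I'm using (x, y in m; the scene view only gives a consistency check):
- **Rings:** A (0.4365, 0.1418), B (0.3556, 0.3061).
- **Spindles:** A (0.425, -0.159), B (0.469, -0.310).
- **Flanged bush:** (0.360, -0.307).

Trays are clear too. I'll start with ring B.

```bash
python3 -m jog '{"translation":[[0,0,0.01],[0,0,0.01],[0,0,0.01],[0,0,0.01],[0,0,0.01],[0,0,0.01],[0,0,0.01],[0,0,0.01],[-0.03,0.0137,0],[-0.03,0.0137,0],[-0.03,0.0137,0],[-0.03,0.0137,0],[-0.03,0.0137,0],[-0.03,0.0137,0],[-0.03,0.0137,0],[-0.03,0.0137,0],[0,0,0],[0,0,0]],"spin":[8.2,8.2,8.2,8.2,8.2,8.2,8.2,8.2,0,0,0,0,0,0,0,0,0,0],"jaw":[0,0,0,0,0,0,0,0,0,0,0,0,0,0,0,0,0,0]}' 60
python3 -c "
from h import *
go((.3556,.3061),0)"
```

```text
time_s: 2.35
ee_pos: [0.3563, 0.3078, 0.151]
tool_rot: [-0.0, 0.706, 0.708, -0.0]
force: [-1.2, -0.1, 0.1]
gripper_width: 0.0853
grip_force: 0.0
jaw yaw 0.2 j6 0.64 spin 0.2 shift x -1.7 y -0.7 mm z 151.0 t 2.35
```

```bash
python3 -m jog '{"translation":[[-0.0017,-0.0007,0.03],[0,0,0.03],[0,0,0.03],[0,0,0.03],[0,0,0.018],[0,0,0.01],[0,0,0],[0,0,0],[0,0,0],[0,0,0],[0,0,0],[0,0,0],[0,0,0],[0,0,-0.02]],"spin":[0,0,0,0,0,0,0,0,0,0,0,0,0,0],"jaw":[0,0,0,0,0,0,0,1,1,1,1,1,1,1]}' 60
python3 -c "
from h import *
go((.3556,.3061),0)"
```

```text
time_s: 4.1
ee_pos: [0.3547, 0.3049, 0.0217]
tool_rot: [-0.0, 0.706, 0.708, -0.002]
force: [-0.1, -0.1, -2.3]
gripper_width: 0.0417
grip_force: 61.5
jaw yaw 0.2 j6 0.63 spin 0.2 shift x 1.2 y 0.9 mm z 21.7 t 4.1
```

```bash
python3 -m jog '{"translation":[[0,0,-0.03],[0,0,-0.04],[0,0,-0.03],[-0.035,0.0304,0],[-0.035,0.0304,0],[-0.035,0.0304,0],[-0.035,0.0304,0],[-0.035,0.0304,0],[-0.035,0.0304,0],[-0.035,0.0304,0],[-0.035,0.0304,0],[0,0,0],[0,0,0]],"spin":[0,0,0,0,0,0,0,0,0,0,0,0,0],"jaw":[1,1,1,1,1,1,1,1,1,1,1,1,1]}' 60
python3 -c "
from h import *
go((.598,.024),0);print(sense()['gripper_width'])
camera('scene');cv2.imwrite('pics/s1.png',camera('scene')[100:400,60:460,::-1])"
```

```text
time_s: 5.72
ee_pos: [0.5993, 0.0267, 0.1223]
tool_rot: [-0.001, 0.706, 0.708, -0.001]
force: [-0.1, 0.5, -1.3]
gripper_width: 0.0417
grip_force: 61.8
jaw yaw 0.1 j6 -0.02 spin 0.1 shift x -2.7 y -1.3 mm z 122.3 t 5.725
0.04173154299156875
```

View pics/s1.png

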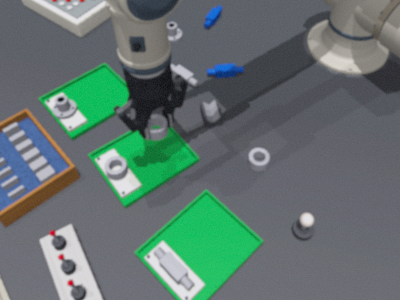

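The ring is held level over the ring tray at crop (156,128), and the ball and V-block are untouched. Now I'll set it down.

```bash
python3 -m jog '{"translation":[[-0.0027,-0.0013,0.035],[0,0,0.035],[0,0,0.025],[0,0,0.012],[0,0,0.006],[0,0,0],[0,0,0],[0,0,0],[0,0,0],[0,0,0],[0,0,-0.02],[0,0,-0.04],[0,0,-0.05],[0,0,0]],"spin":[0,0,0,0,0,0,0,0,0,0,0,0,0,0],"jaw":[1,1,1,1,1,1,0.3,0.3,0.3,0.3,0.3,0,0,0]}' 60
python3 -c "
from h import *
go((.4365,.1418),0);print(sense()['gripper_width'])"
```

```text
time_s: 7.58
ee_pos: [0.6016, 0.0238, 0.1283]
tool_rot: [0.004, 0.706, 0.708, 0.004]
force: [0.6, 0.4, -0.8]
gripper_width: 0.0851
grip_force: 0.0
jaw yaw 0.2 j6 -0.02 spin 0.2 shift x 118.0 y -165.1 mm z 128.3 t 7.575
0.08511094482626301
```

```bash
python3 -m jog '{"translation":[[0.0197,-0.027,0],[0.0197,-0.027,0],[0.0197,-0.027,0],[0.0197,-0.027,0],[0.0197,-0.027,0],[0.0197,-0.027,0],[0,0,0],[0,0,0]],"spin":[0,0,0,0,0,0,0,0],"jaw":[0,0,0,0,0,0,0,0]}' 60
python3 -c "
from h import *
go((.4365,.1418),0)"
```

```text
time_s: 8.57
ee_pos: [0.4367, 0.1413, 0.1207]
tool_rot: [0.0, 0.706, 0.708, 0.0]
force: [-0.1, 0.5, -0.1]
gripper_width: 0.0852
grip_force: 0.0
jaw yaw 0.2 j6 0.24 spin 0.2 shift x 0.5 y -0.2 mm z 120.7 t 8.575
```

```bash
python3 -m jog '{"translation":[[0,0,0.035],[0,0,0.035],[0,0,0.033],[0,0,0.015],[0,0,0],[0,0,0],[0,0,0],[0,0,0],[0,0,0],[0,0,0],[0,0,-0.038],[0,0,-0.04],[0,0,-0.04],[-0.0312,0.0271,0],[-0.0312,0.0271,0],[-0.0312,0.0271,0],[-0.0312,0.0271,0],[-0.0312,0.0271,0],[-0.0312,0.0271,0],[0,0,0]],"spin":[0,0,0,0,0,0,0,0,0,0,0,0,0,0,0,0,0,0,0,0],"jaw":[0,0,0,0,0,1,1,1,1,1,1,1,1,1,1,1,1,1,1,1]}' 60
python3 -m jog '{"translation":[[0,0,0]],"spin":[0],"jaw":[1]}'
python3 -c "
from h import *
go((.599,-.046),0);print(sense()['gripper_width'])"
```

```text
time_s: 11.08
ee_pos: [0.6003, -0.0473, 0.1195]
tool_rot: [-0.0, 0.707, 0.707, -0.0]
force: [-0.6, -0.2, -2.6]
gripper_width: 0.0424
grip_force: 61.6
time_s: 11.2
ee_pos: [0.5991, -0.0448, 0.1201]
tool_rot: [-0.0, 0.706, 0.708, -0.0]
force: [-1.3, 0.8, -1.5]
gripper_width: 0.0421
grip_force: 61.6
jaw yaw 0.2 j6 -0.13 spin 0.2 shift x -1.2 y -0.1 mm z 120.1 t 11.2
0.04210048642834527
```

```bash
python3 -m jog '{"translation":[[-0.0012,0,0.035],[0,0,0.035],[0,0,0.025],[0,0,0.011],[0,0,0.006],[0,0,0],[0,0,0],[0,0,0],[0,0,0],[0,0,-0.02],[0,0,-0.04],[0,0,-0.05],[0,0,0],[0,0,0]],"spin":[0,0,0,0,0,0,0,0,0,0,-5.7,-5.7,0,0],"jaw":[1,1,1,1,1,1,0.3,0.3,0.3,0.3,0,0,0,0]}' 60
python3 -c "
from h import *
go((.4251,-.1594),11.6)
a=camera('scene');cv2.imwrite('pics/s2.png',a[100:400,60:460,::-1])"
```

```text
time_s: 12.95
ee_pos: [0.5997, -0.0464, 0.1194]
tool_rot: [0.001, 0.632, 0.775, 0.0]
force: [0.3, -0.5, -0.8]
gripper_width: 0.0855
grip_force: 0.0
jaw yaw 11.5 j6 -0.34 spin -0.1 shift x -75.6 y -193.7 mm z 119.4 t 12.95
```

View pics/s2.png

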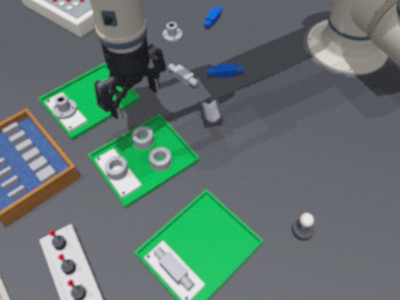

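Both rings lie flat and apart in the ring tray, at crop (143,136) and (160,157). Next is spindle A, at crop (183,75).

```bash
python3 -m jog '{"translation":[[-0.0126,-0.0323,0],[-0.0126,-0.0323,0],[-0.0126,-0.0323,0],[-0.0126,-0.0323,0],[-0.0126,-0.0323,0],[-0.0126,-0.0323,0],[0,0,0],[0,0,0]],"spin":[0,0,0,0,0,0,0,0],"jaw":[0,0,0,0,0,0,0,0]}' 60
python3 -c "
from h import *
go((.4251,-.1594),11.6)"
```

```text
time_s: 14.0
ee_pos: [0.4248, -0.1589, 0.1175]
tool_rot: [-0.001, 0.632, 0.775, 0.0]
force: [-0.4, 0.1, -1.1]
gripper_width: 0.0854
grip_force: 0.0
jaw yaw 11.5 j6 -0.63 spin -0.1 shift x -0.5 y 0.2 mm z 117.5 t 14.0
```

```bash
python3 -m jog '{"translation":[[0,0,0.035],[0,0,0.035],[0,0,0.033],[0,0,0.012],[0,0,0],[0,0,0],[0,0,0],[0,0,0],[0,0,0],[0,0,0],[0,0,0],[0,0,-0.038],[0,0,-0.04],[0,0,-0.04],[0,0,0],[0,0,0]],"spin":[0,0,0,0,0,0,0,0,0,0,0,0,1.5,1.6,0,0],"jaw":[0,0,0,0,0,1,1,1,1,1,1,1,1,1,1,1]}' 60
python3 -c "
from h import *
go((.6495,.2194),8.4);print(sense()['gripper_width'])"
```

```text
time_s: 16.0
ee_pos: [0.424, -0.159, 0.1193]
tool_rot: [-0.001, 0.653, 0.758, -0.0]
force: [0.2, 1.0, -3.4]
gripper_width: 0.0227
grip_force: 59.9
jaw yaw 8.5 j6 -0.58 spin 0.1 shift x 341.4 y 278.3 mm z 119.3 t 16.0
0.022682486815308517
```

```bash
python3 -m jog '{"translation":[[0.0341,0.0278,0],[0.0341,0.0278,0],[0.0341,0.0278,0],[0.0341,0.0278,0],[0.0341,0.0278,0],[0.0341,0.0278,0],[0.0341,0.0278,0],[0.0341,0.0278,0],[0.0341,0.0278,0],[0.0341,0.0278,0],[0,0,0],[0,0,0]],"spin":[0,0,0,0,0,0,0,0,0,0,0,0],"jaw":[1,1,1,1,1,1,1,1,1,1,1,1]}' 60
python3 -c "
from h import *
go((.6495,.2194),8.4);print(sense()['gripper_width'])
a=camera('scene');cv2.imwrite('pics/s3.png',a[100:400,60:460,::-1])"
```

```text
time_s: 17.5
ee_pos: [0.6483, 0.2184, 0.1183]
tool_rot: [-0.001, 0.653, 0.758, -0.002]
force: [-0.5, -0.9, -2.5]
gripper_width: 0.0227
grip_force: 60.1
jaw yaw 8.5 j6 0.13 spin 0.1 shift x 0.8 y 1.3 mm z 118.3 t 17.5
0.022746491131519327
```

View pics/s3.png

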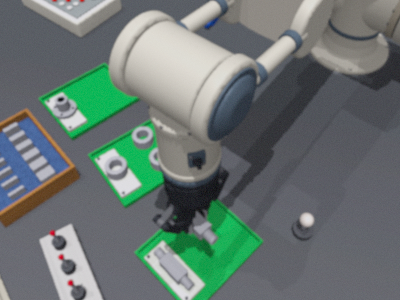

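The spindle is held level over the spindle tray at crop (205,230). Lowering it, with only a small opening because the white block is close.

```bash
python3 -m jog '{"translation":[[0,-0.001,0.035],[0,0,0.035],[0,0,0.025],[0,0,0.01],[0,0,0.005],[0,0,0],[0,0,0],[0,0,0],[0,0,0],[0,0,-0.02],[0,0,-0.04],[0,0,-0.05],[0,0,0],[0,0,0]],"spin":[0,0,0,0,0,0,0,0,0,0,0,-8.8,-8.9,-8.9],"jaw":[1,1,1,1,1,1,0.62,0.62,0.62,0.62,0.62,0,0,0]}' 60
python3 -c "
from h import *
go((.4692,-.3104),35.1)"
```

```text
time_s: 19.3
ee_pos: [0.6492, 0.2191, 0.1247]
tool_rot: [0.002, 0.459, 0.888, 0.001]
force: [-0.7, -0.1, -0.4]
gripper_width: 0.0842
grip_force: 0.0
jaw yaw 35.4 j6 -0.34 spin 0.3 shift x -329.7 y -451.7 mm z 124.7 t 19.3
```

```bash
python3 -m jog '{"translation":[[-0.0235,-0.0323,0],[-0.0235,-0.0323,0],[-0.0235,-0.0323,0],[-0.0235,-0.0323,0],[-0.0235,-0.0323,0],[-0.0235,-0.0323,0],[-0.0235,-0.0323,0],[-0.0235,-0.0323,0],[-0.0235,-0.0323,0],[-0.0235,-0.0323,0],[-0.0235,-0.0323,0],[-0.0235,-0.0323,0],[-0.0235,-0.0323,0],[-0.0235,-0.0323,0],[0,0,0],[0,0,0]],"spin":[0,0,0,0,0,0,0,0,0,0,0,0,0,0,0,0],"jaw":[0,0,0,0,0,0,0,0,0,0,0,0,0,0,0,0]}' 60
python3 -c "
from h import *
go((.4692,-.3104),35.1)
a=camera('scene');cv2.imwrite('pics/s4.png',a[100:400,60:460,::-1])"
```

```text
time_s: 21.3
ee_pos: [0.4677, -0.3101, 0.1225]
tool_rot: [0.001, 0.461, 0.887, 0.0]
force: [0.8, 0.9, 0.1]
gripper_width: 0.0852
grip_force: 0.0
jaw yaw 35.1 j6 -1.26 spin -0.0 shift x -1.1 y 1.0 mm z 122.5 t 21.3
```

View pics/s4.png

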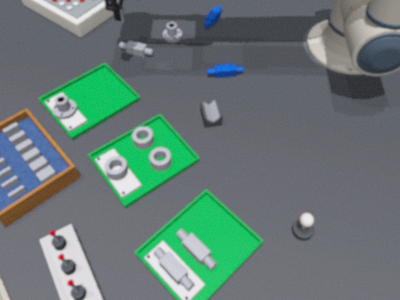

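Spindle A lies flat and clear of the block at crop (197,248). Gripping spindle B.

```bash
python3 -m jog '{"translation":[[-0.001,0.001,0.035],[0,0,0.035],[0,0,0.035],[0,0,0.015],[0,0,0],[0,0,0],[0,0,0],[0,0,0],[0,0,0],[0,0,0],[0,0,0],[0,0,-0.038],[0,0,-0.04],[0,0,-0.04],[0,0,0],[0,0,0]],"spin":[0,0,0,0,0,0,0,0,0,0,0,0,6.7,6.7,6.7,6.6],"jaw":[0,0,0,0,0,1,1,1,1,1,1,1,1,1,1,1]}' 60
python3 -c "
from h import *
go((.5941,.2112),8.4);print(sense()['gripper_width'])"
```

```text
time_s: 23.35
ee_pos: [0.4685, -0.3103, 0.1186]
tool_rot: [-0.001, 0.655, 0.756, 0.0]
force: [-0.2, 0.9, -3.7]
gripper_width: 0.0226
grip_force: 59.7
jaw yaw 8.2 j6 -0.79 spin -0.2 shift x 497.5 y 200.4 mm z 118.6 t 23.35
0.022558090289294574
```

```bash
python3 -m jog '{"translation":[[0.0355,0.0143,0],[0.0355,0.0143,0],[0.0355,0.0143,0],[0.0355,0.0143,0],[0.0355,0.0143,0],[0.0355,0.0143,0],[0.0355,0.0143,0],[0.0355,0.0143,0],[0.0355,0.0143,0],[0.0355,0.0143,0],[0.0355,0.0143,0],[0.0355,0.0143,0],[0.0355,0.0143,0],[0.0355,0.0143,0],[0,0,0],[0,0,0]],"spin":[0,0,0,0,0,0,0,0,0,0,0,0,0,0,0,0],"jaw":[1,1,1,1,1,1,1,1,1,1,1,1,1,1,1,1]}' 60
python3 -c "
from h import *
go((.5941,.2112),8.4);print(sense()['gripper_width'])"
```

```text
time_s: 25.35
ee_pos: [0.5938, 0.2099, 0.1177]
tool_rot: [-0.001, 0.653, 0.757, -0.001]
force: [0.1, -0.1, -4.4]
gripper_width: 0.0232
grip_force: 59.9
jaw yaw 8.4 j6 0.14 spin -0.0 shift x 1.3 y 0.5 mm z 117.7 t 25.35
0.02316715942476944
```

```bash
python3 -m jog '{"translation":[[0.001,0.0005,0.035],[0,0,0.035],[0,0,0.025],[0,0,0.01],[0,0,0.005],[0,0,0],[0,0,0],[0,0,0],[0,0,0],[0,0,-0.02],[0,0,-0.04],[0,0,-0.05],[0,0,0],[0,0,0]],"spin":[0,0,0,0,0,0,0,0,0,0,0,0,0,0],"jaw":[1,1,1,1,1,1,0.62,0.62,0.62,0.62,0.62,0,0,0]}' 60
python3 -c "
from h import *
go((.3597,-.3069))"
```

```text
time_s: 27.1
ee_pos: [0.5951, 0.2114, 0.1206]
tool_rot: [0.0, 0.654, 0.757, 0.001]
force: [0.6, 0.1, -0.7]
gripper_width: 0.0841
grip_force: 0.0
jaw yaw 8.4 j6 0.14 spin 0.0 shift x -478.5 y -308.4 mm z 120.6 t 27.1
```

```bash
python3 -m jog '{"translation":[[-0.0319,-0.0206,0],[-0.0319,-0.0206,0],[-0.0319,-0.0206,0],[-0.0319,-0.0206,0],[-0.0319,-0.0206,0],[-0.0319,-0.0206,0],[-0.0319,-0.0206,0],[-0.0319,-0.0206,0],[-0.0319,-0.0206,0],[-0.0319,-0.0206,0],[-0.0319,-0.0206,0],[-0.0319,-0.0206,0],[-0.0319,-0.0206,0],[-0.0319,-0.0206,0],[-0.0319,-0.0206,0],[0,0,0],[0,0,0]],"spin":[0,0,0,0,0,0,0,0,0,0,0,0,0,0,0,0,0],"jaw":[0,0,0,0,0,0,0,0,0,0,0,0,0,0,0,0,0]}' 60
python3 -c "
from h import *
go((.3597,-.3069))
a=camera('scene');cv2.imwrite('pics/s5.png',a[100:400,60:460,::-1])"
```

```text
time_s: 29.22
ee_pos: [0.3586, -0.3063, 0.1183]
tool_rot: [-0.001, 0.654, 0.757, 0.0]
force: [0.6, 0.3, -0.8]
gripper_width: 0.0857
grip_force: 0.0
jaw yaw 8.4 j6 -0.93 spin 0.0 shift x -0.8 y 1.0 mm z 118.3 t 29.225
```

View pics/s5.png

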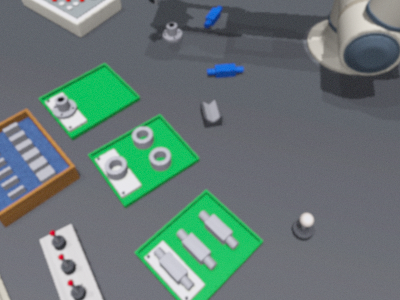

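Both spindles lie flat and apart in their tray, at crop (197,248) and (218,230). Now I'll grip the bush by its hub, keeping the tips above the flange.

```bash
python3 -m jog '{"translation":[[-0.0008,0.001,0.035],[0,0,0.035],[0,0,0.025],[0,0,0.01],[0,0,0],[0,0,0],[0,0,0],[0,0,0],[0,0,0],[0,0,0],[0,0,0],[0,0,-0.03],[0,0,-0.035],[0,0,-0.04],[0,0,0],[0,0,0]],"spin":[0,0,0,0,0,0,0,0,0,0,0,0,0,0,0,0],"jaw":[0,0,0,0,0,1,1,1,1,1,1,1,1,1,1,1]}' 60
python3 -c "
from h import *
go((.616,-.228));print(sense()['gripper_width'])
a=camera('scene');cv2.imwrite('pics/s6.png',cv2.resize(a[60:260,130:330,::-1],None,fx=2,fy=2))"
```

```text
time_s: 31.28
ee_pos: [0.3594, -0.3072, 0.1176]
tool_rot: [-0.001, 0.654, 0.757, 0.0]
force: [-0.1, 0.4, -1.7]
gripper_width: 0.0261
grip_force: 59.2
jaw yaw 8.4 j6 -0.93 spin 0.0 shift x 41.0 y 265.3 mm z 117.6 t 31.275
0.026092451753997083
```

View pics/s6.png

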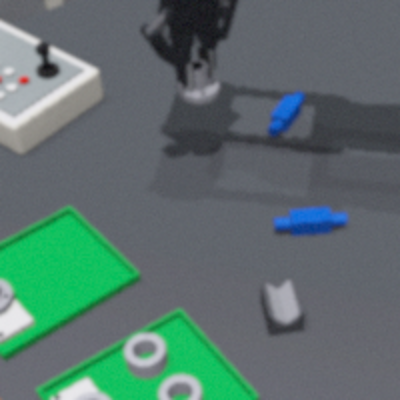

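The bush hangs level in the gripper at crop (200,90). I'll carry it to the flange tray.

```bash
python3 -m jog '{"translation":[[0.005,0.0332,0],[0.005,0.0332,0],[0.005,0.0332,0],[0.005,0.0332,0],[0.005,0.0332,0],[0.005,0.0332,0],[0.005,0.0332,0],[0.006,0.0332,0],[0,0,0],[0,0,0]],"spin":[0,0,0,0,0,0,0,0,0,0],"jaw":[1,1,1,1,1,1,1,1,1,1]}' 60
python3 -c "
from h import *
go((.616,-.228));print(sense()['gripper_width'])"
```

```text
time_s: 32.58
ee_pos: [0.6157, -0.2283, 0.1172]
tool_rot: [-0.002, 0.654, 0.757, -0.001]
force: [0.0, -0.3, -1.7]
gripper_width: 0.0262
grip_force: 59.7
jaw yaw 8.4 j6 -0.55 spin 0.0 shift x 0.3 y 0.4 mm z 117.2 t 32.575
0.026186903346559015
```

```bash
python3 -m jog '{"translation":[[0,0,0.035],[0,0,0.03],[0,0,0.02],[0,0,0.009],[0,0,0.005],[0,0,0],[0,0,0],[0,0,0],[0,0,0],[0,0,-0.02],[0,0,-0.04],[0,0,-0.05],[-0.03,-0.04,0],[-0.03,-0.04,0],[-0.03,-0.04,0],[-0.03,-0.04,0],[0,0,0],[0,0,0]],"spin":[0,0,0,0,0,0,0,0,0,0,0,0,0,0,0,0,0,0],"jaw":[1,1,1,1,1,1,0.4,0.4,0.4,0.4,0.4,0.4,0.4,0.4,0.4,0.4,0.4,0.4]}' 60
python3 -c "
from h import *
a=camera('scene');cv2.imwrite('pics/s7.png',cv2.resize(a[100:400,60:460,::-1],None,fx=2,fy=2))
b=camera('top');cv2.imwrite('pics/t7.png',cv2.resize(b[80:280,130:430,::-1],None,fx=2.6,fy=2.6))"
```

```text
time_s: 34.83
ee_pos: [0.4763, -0.3705, 0.1317]
tool_rot: [0.001, 0.654, 0.757, 0.0]
force: [-0.4, 0.3, 0.2]
gripper_width: 0.0511
grip_force: 0.0
```

View pics/s7.png

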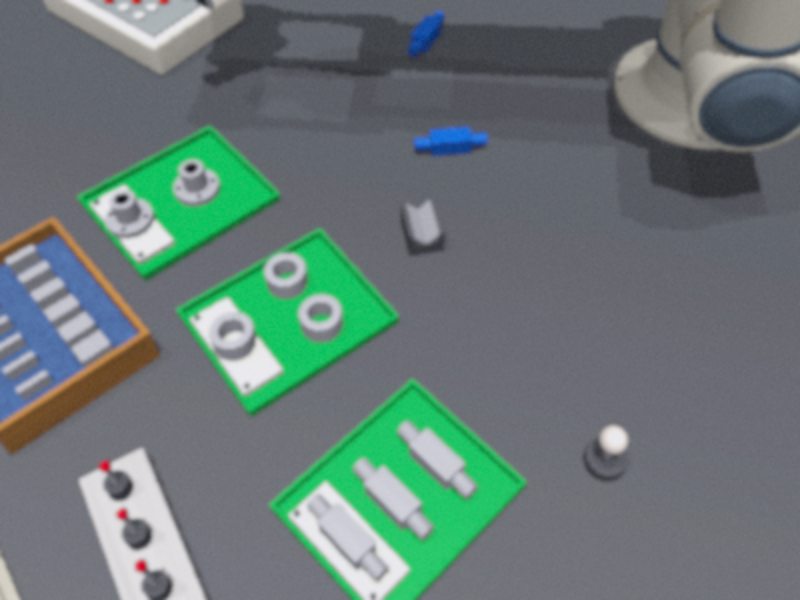

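View pics/t7.png

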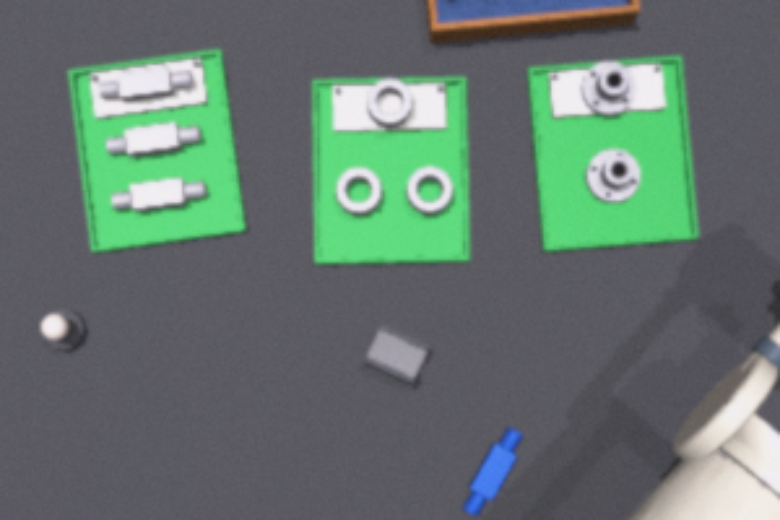

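Both views show the parts flat, apart and in the right trays. In the top crop they are the spindles (153,139) and (158,194), the rings (359,190) and (430,190), and the bush (613,175) with its hub up. The ball and V-block have not moved.

```bash
python3 -c "
from workcell import *
print(close_job())"
```

```text
the job is handed in; nothing more can be done
None
```

All five parts are in the trays with their matching samples, flat and apart in both final camera views, and the job was handed in at about 35 s (it returned no verdict).

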